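# Seat the pump deck of an airless jar with the hand press

### The job

Take the hand press out of its wooden rest and, with its flat face, push the sprung plate of the pump deck on the open jar squarely down, all the way through the spring, until the deck itself slides home on the jar's shoulder and sits level. Hold it there firmly for a second without forcing it (about 15 N on the deck, never more than 20 N), then lift off and stand the press upright in its rest again; touch the deck with nothing but the press and leave everything else on the bench alone.

Things in the scene. Friction and masses are not known exactly. Their poses are not given: they have to be found in the camera images.
- nest: Fixed grey plastic block, 112 x 112 mm; a white airless jar, 66 mm across, is held in its middle. Origin on the jar's axis, z up. Block top 24 mm above the origin, jar shoulder 66 mm above it; the nest's height on the bench differs from run to run, by up to 20 mm
- deck: Pump deck of the jar: round aluminium collar, 62 mm across, 14 mm high, its skirt over the jar's 53 mm neck. Origin at the centre of the top of its rim, z out of the top. It starts 4.5 to 6.5 mm too high, so that a gap shows between skirt and shoulder, and tipped by up to 4 degrees. It is a tight fit: it slides down only under about 10 N, tips under an edge load of about 2 N, stays where it is left, and ends hard on the jar's shoulder (rim then 80 mm above the nest's origin)
- plate_top (a point): Centre of the top of the sprung plate in the deck: white disc, 46 mm across, with a small dark hole in its centre. z along its axis. At rest its top stands 5 mm above the deck's rim; it gives way 4 mm under 3 to 6 N of spring force and then bottoms in the deck, its top still 1 mm proud of the rim. Let go, it springs up again
- tamper_mid (a point): Hand press: flat round steel foot, 56 mm across and 14 mm thick, below an upright round wooden handle, 29 mm across, from 28 to 80 mm above the foot's underside; 84 mm high in all, about 0.34 kg. This point lies on its axis, half-way up, 42 mm above the flat underside; z points up the handle. It starts upright in its rest
- rest: Fixed wooden block, 96 x 96 mm, with a round recess, 63 mm across and 10 mm deep, in which the press stands. Origin on the recess's axis, z up: the block's top is 18 mm and the recess floor 8 mm above the origin; the block's height on the bench differs from run to run, by up to 15 mm
- jar_a: Bystander: finished jar with its lid on, 66 mm across, 65 mm high; origin under its centre
- jar_b: Bystander: another finished jar, the same
- dropper_a: Bystander: square amber dropper bottle, 46 mm wide, 125 mm high; origin under its centre
- dropper_b: Bystander: another amber dropper bottle, the same size
- beaker: Bystander: empty glass beaker, 68 mm across, 85 mm high; origin under its centre
- atomiser: Bystander: small glass spray bottle with a steel cap, 24 mm wide, 110 mm high; origin under its centre
Mind the look-alikes: they are no part of the job. What is shaped like the part that bears tamper_mid but pink is not meant.

How it is judged:
By the outcome, as a careful person would: the job done as asked, in the order asked, and still so for the second after the job is handed in, with the robot touching nothing.
It also fails if it takes over 69 s, if anything falls off the work surface, if the arm or the gripper's body presses on something with over 40 N, if the wrist force passes 120 N, or if a joint passes its speed limit or range.

### The arm

A 7-joint arm with a two-finger parallel gripper is mounted at the origin on the work surface. World frame = base frame: x ahead of the robot, y to its left, z up, the work surface at z = 0. Lengths are in m, angles in rad, forces in N, time in s.
With the tool pointing down it reaches from about 0.4 to 0.85 m from the base axis. Payload 4.5 kg.
Tool frame: the origin (TCP) lies at the very end of the fingers, on their centre line; the grasp point (between the pads) lies 19 mm behind it (r.pinch_z is the distance from the TCP to the grasp point, in m); z points along the fingers, y is the line along which they close (so a half turn about z gives the same grasp; the last joint's range is limited). The gripper opens to 88 mm and grips with 3 to 60 N. Pads are 18 mm wide; open, the fingers measure 123 mm over their backs; the gripper's body (75 mm by 187 mm) begins 45 mm behind the grasp point.
Start: joints at [1.236, 0.689, -0.195, 1.565, 0.157, 0.902, -0.215], TCP at [0.225, -0.583, 0.239] pointing down, gripper open.
Joint ranges: [-3.01, 3.01], [-0.46, 2.08], [-1.47, 1.51], [0.13, 2.56], [-1, 4.14], [0.04, 2.09], [-2.66, 2.66]. Speed limits (rad/s): [2.57, 2.57, 3.14, 3.14, 3.14, 3.14, 3.14].

### API

Orientations are given as a unit quaternion [x, y, z, w].
In Python, from plant import r, cams gives the robot as it stands.
- The arm moves only by the shell command python3 -m pendant 'ROWS' [FORCE]. ROWS is JSON, a list of rows, each a list of 3 entries, a list of its own where there are three numbers: the closure, from -1 (fully open) to 1 (shut), then the shift along the tool's x, y, z in mm, then the turn, a rotation vector about the tool's x, y, z in degrees. A call has 1 to 8 rows; each row shifts and turns the commanded pose from where the row before left it, along the tool's axes as they then stand; what a row does not reach is not made up. A row lasts 1/8 s, in which the tool goes at most 62.5 mm and 10.7 degrees, less where a joint would pass 70% of its speed; a pose out of reach is approached as far as the arm can. A call with a gripper value outside its range is refused whole. The fingers move at their own pace and stop on an object; FORCE is the grip in N (left out, the last holds). Time passes only in rows, so rows that do not move let the fingers close. It gives the time, the measured TCP pose, the force, the opening and the grip force at its end, in the units of the state.
- r.get_state(): the state, without advancing time (a new reading comes with each control period).
- cams.snapshot(name): name is "side" or "top"; returns a dict with "img" (384x512x3 uint8, red, green, blue), "camera_matrix" (3x3 intrinsics, pixels), "camera_from_world" (4x4, takes a point from world to camera coordinates). Camera axes: x right, y up, looking along -z (the intrinsics and any distortion apply to the point x, -y, -z); pixel columns grow to the right and rows downward; lengths in m; the calibration is good to about 2 mm. A picture is of the moment at which its call begins. There is no depth.
- r.finish_job(): hands the job in; it is judged then, once.
The state is a dict: "clock": time; "q": joint angles; "qd": joint speeds; "joint_torque": joint torques, N m; "tool_pos": TCP position; "eef_rot": TCP orientation; "contact_force": force on the tool from outside, world axes, zero at the start; "moment": the same for the moment, N m; "opening": opening from 0.0 (shut) to 1.0 (fully open); "finger_force": force on a finger pad.
Only numpy, scipy, OpenCV 4.12 (cv2) and the standard library are available. Lean on these libraries where they do the work, as an engineer would, in place of code of your own. Each camera call takes 0.05 s, during which the arm holds its last target. There are 200 camera calls.

## Working session

There is one attempt and no reset: what is moved stays moved. The work goes in short steps, Python scripts to look and compute and a shell command to move; the robot and the scene stay as the last step left them, time stands still between calls to the robot, and variables do not carry over. Pictures are saved under pics/ and viewed, at most 10 in all, crops included, and the job is handed in when it is done.

```bash
ls; mkdir -p pics; python3 - <<'E'
from plant import r,cams
import cv2,numpy as np
np.set_printoptions(precision=4,suppress=True)
for n in("side","top"):
    s=cams.snapshot(n); cv2.imwrite(f"pics/{n}0.png",s["img"][:,:,::-1])
    print(n,s["camera_matrix"],s["camera_from_world"],[k for k in s])
print(r.get_state(), r.pinch_z)
E
```

```text
pics
side [[413.8479   0.     257.1365]
 [  0.     413.8479 188.534 ]
 [  0.       0.       1.    ]] [[ 0.9585 -0.2852 -0.0035 -0.4982]
 [ 0.2194  0.7294  0.648  -0.2019]
 [-0.1822 -0.6218  0.7617 -0.9919]
 [ 0.      0.      0.      1.    ]] ['img', 'camera_matrix', 'camera_from_world']
top [[469.4625   0.     259.5087]
 [  0.     469.4625 189.8452]
 [  0.       0.       1.    ]] [[-0.0176 -0.9998 -0.0052  0.0024]
 [ 0.9795 -0.0183  0.2008 -0.5349]
 [-0.2008 -0.0016  0.9796 -1.2138]
 [ 0.      0.      0.      1.    ]] ['img', 'camera_matrix', 'camera_from_world']
{'clock': 0.1, 'q': array([ 1.2358,  0.6899, -0.1945,  1.5662,  0.1573,  0.9025, -0.2151]), 'qd': array([-0.0004, -0.001 , -0.001 , -0.0029,  0.0007, -0.0001, -0.0012]), 'joint_torque': array([ -0.0021, -52.8506,  -1.271 , -15.3838,  -0.0524,   0.002 ,
         0.    ]), 'tool_pos': array([ 0.2251, -0.5825,  0.238 ]), 'eef_rot': array([ 0.983 ,  0.1834, -0.0002, -0.0008]), 'contact_force': array([-0.3172,  1.6189,  0.0567]), 'moment': array([ 0.0399,  0.049 , -0.0196]), 'finger_force': 0.0, 'opening': 1.0026259471760557} 0.0187
```

View pics/side0.png

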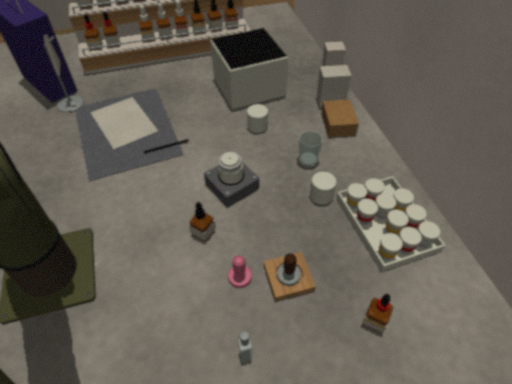

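View pics/top0.png

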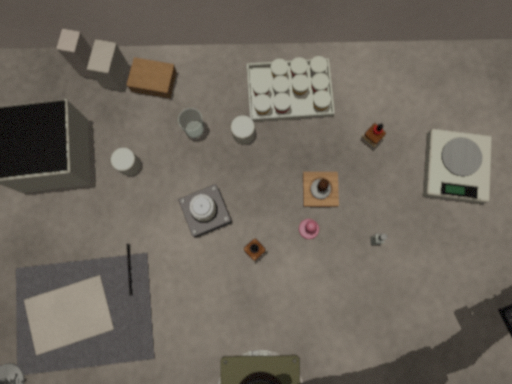

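The side view shows the press with brown handle in the wooden rest at (290,268), and the nest with deck at (231,170). In the top view they are at (322,187) and (203,207).
Look-alikes for the press: the pink press at side (239,270)/top (310,229), and the amber droppers at side (201,222) and (379,312). I choose the steel and wood one in the wooden block and will check it in a close crop.

```bash
python3 - <<'E'
import cv2,numpy as np
a=cv2.imread("pics/side0.png");b=cv2.imread("pics/top0.png")
def c(i,x,y,n=36): return cv2.resize(i[y-n:y+n,x-n:x+n],(400,300) if 0 else (300,300),interpolation=cv2.INTER_CUBIC)
m=np.vstack([np.hstack([c(a,290,272),c(a,231,174)]),np.hstack([c(b,322,188),c(b,205,210)])])
cv2.imwrite("pics/crop0.png",m)
E
```

```text
(no output)
```

View pics/crop0.png

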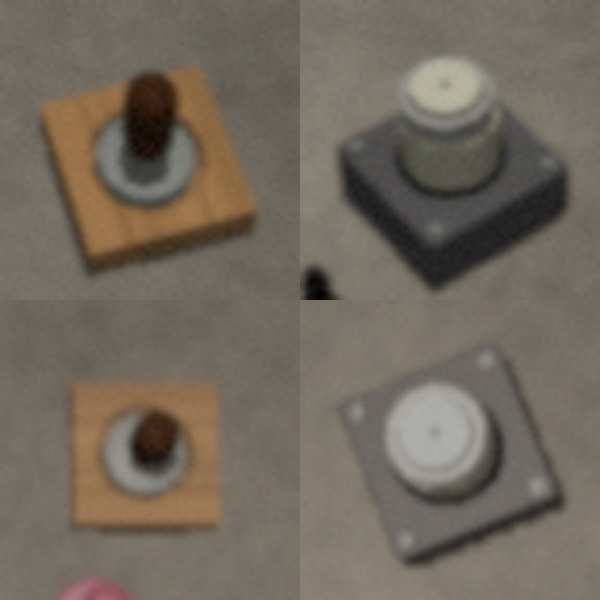

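The crop confirms it: dark wood handle and steel foot in the wooden rest. The deck's plate hole, the nest's screws and the rest's corners all show clearly enough to triangulate.

```bash
cat > h.py <<'E'
from plant import r,cams
import cv2,numpy as np
np.set_printoptions(precision=4,suppress=True)
from scipy.optimize import least_squares
def calib(): return {n:(lambda s:(s["camera_matrix"],s["camera_from_world"],s["img"]))(cams.snapshot(n)) for n in("side","top")}
def P(c): return c[0]@np.diag([1,-1,-1])@c[1][:3]
def proj(c,X):
    u=P(c)@np.r_[X,1]; return u[:2]/u[2]
def tri(C,s,t):
    X=cv2.triangulatePoints(P(C["side"]),P(C["top"]),np.float64(s).reshape(2,1),np.float64(t).reshape(2,1)).ravel();X=X[:3]/X[3]
    X=least_squares(lambda X:np.r_[proj(C["side"],X)-s,proj(C["top"],X)-t],X).x
    return X,np.abs(np.r_[proj(C["side"],X)-s,proj(C["top"],X)-t]).max()
def onplane(c,p,z):
    M=P(c);H=np.c_[M[:,0],M[:,1],M[:,2]*z+M[:,3]];X=np.linalg.solve(H,np.r_[p,1]);return X[:2]/X[2]
E
python3 - <<'E'
from h import *
C=calib()
k=72/300
f=lambda p,o:np.array([(p[0]%300+.5)*k-.5+o[0],(p[1]%300+.5)*k-.5+o[1]])
SP=(254,236);SN=(195,138);TP=(286,152);TN=(169,174)
L={"restL":((42,103),SP,(75,526),TP),"restT":((203,68),SP,(73,382),TP),"restR":((254,210),SP,(216,382),TP),"restB":((88,255),SP,(218,525),TP)}
# correspondences by trial: print residuals for all top corners
tops=[(75,526),(73,382),(216,382),(218,525)]
for n in["restL","restT","restR","restB"]:
    b=min((tri(C,f(L[n][0],SP),f(t,TP))for t in tops),key=lambda v:v[1]);print(n,*b)
sc=[(355,412),(487,360),(538,487),(405,541)]
for s in[(355,146),(546,162),(434,229)]:
    b=min((tri(C,f(s,SN),f(t,TN))for t in sc),key=lambda v:v[1]);print("screw",*b)
print("hole",*tri(C,f((445,85),SN),f((435,433),TN)))
print("handle",*tri(C,f((152,88),SP),f((158,432),TP)))
for n,o,p in(("side",SP,(147,158)),("top",TP,(145,452))):
    for z in(.02,.03,.04):print("foot",n,z,onplane(C[n],f(p,o),z))
E
```

```text
restL [ 0.4733 -0.2005  0.1522] 0.758056354228188
restT [ 0.5576 -0.2037  0.1511] 0.4775187522044746
restR [ 0.5893 -0.2254  0.0239] 0.1501882306102118
restB [ 0.4943 -0.2226  0.0195] 0.27753730602893256
screw [0.4276 0.1709 0.0418] 0.3124656957437253
screw [0.5446 0.1179 0.0449] 0.17467020584368242
screw [0.4607 0.085  0.0431] 0.24341162096246194
hole [0.4861 0.1434 0.1088] 0.2994773698054587
handle [ 0.5425 -0.1756  0.0936] 0.5242244929452511
foot side 0.02 [ 0.5446 -0.1768]
foot side 0.03 [ 0.5422 -0.1818]
foot side 0.04 [ 0.5399 -0.1868]
foot top 0.02 [ 0.5436 -0.1764]
foot top 0.03 [ 0.5416 -0.1751]
foot top 0.04 [ 0.5395 -0.1738]
```

```bash
python3 -m pendant '[[-1,[0,0,0],[0,0,10.57]],[-1,[0,0,0],[0,0,10.57]],[-1,[32,-40,0],[0,0,0]],[-1,[32,-40,0],[0,0,0]],[-1,[32,-40,0],[0,0,0]],[-1,[32,-40,0],[0,0,0]],[-1,[32,-40,0],[0,0,0]],[-1,[32,-40,0],[0,0,0]]]' 5
python3 - <<'E'
from h import *
C=calib()
k=72/300
f=lambda p,o:np.array([(p[0]%300+.5)*k-.5+o[0],(p[1]%300+.5)*k-.5+o[1]])
SP=(254,236);TP=(286,152)
for z in (.02,.023):
  a=np.array([onplane(C["top"],f(p,TP),z) for p in [(75,526),(73,382),(216,382),(218,525)]])
  b=np.array([onplane(C["side"],f(p,SP),z) for p in [(42,103),(203,68),(254,210),(88,255)]])
  print(z,a,a.mean(0),b,b.mean(0))
for z in(.085,.092,.096):print(onplane(C["top"],f((155,435),TP),z),onplane(C["side"],f((152,88),SP),z))
E
```

```text
clock: 1.2
tool_pos: [0.4183, -0.3416, 0.2387]
eef_rot: [1.0, -0.0, 0.0, 0.0]
contact_force: [0.8, -0.6, 0.5]
opening: 1.002
finger_force: 0.0
0.02 [[ 0.4946 -0.128 ]
 [ 0.5925 -0.1302]
 [ 0.5907 -0.2261]
 [ 0.4935 -0.2225]] [ 0.5428 -0.1767] [[ 0.4987 -0.1262]
 [ 0.5953 -0.1308]
 [ 0.5902 -0.2237]
 [ 0.4948 -0.2228]] [ 0.5447 -0.1759]
0.023 [[ 0.494  -0.1277]
 [ 0.5918 -0.1299]
 [ 0.59   -0.2256]
 [ 0.493  -0.222 ]] [ 0.5422 -0.1763] [[ 0.4981 -0.1279]
 [ 0.5944 -0.1325]
 [ 0.5893 -0.225 ]
 [ 0.4942 -0.2241]] [ 0.544  -0.1774]
[ 0.5411 -0.1747] [ 0.5457 -0.1708]
[ 0.5396 -0.1738] [ 0.544  -0.1747]
[ 0.5387 -0.1732] [ 0.5429 -0.1769]
```

```bash
python3 -m pendant '[[-1,[31,-41.3,0],[0,0,0]],[-1,[31,-41.3,0],[0,0,0]],[-1,[31,-41.3,0],[0,0,0]],[-1,[31,-41.3,0],[0,0,0]],[-1,[0,0,40],[0,0,0]],[-1,[0,0,40],[0,0,0]],[-1,[0,0,20],[0,0,0]],[-1,[0,0,0],[0,0,0]]]'
```

```text
clock: 2.3
tool_pos: [0.54, -0.1781, 0.1372]
eef_rot: [1.0, -0.0, -0.002, -0.0]
contact_force: [0.7, 0.4, -1.0]
opening: 0.998
finger_force: 0.0
```

```bash
python3 -m pendant '[[-1,[0,0,30],[0,0,0]],[-1,[0,0,30],[0,0,0]],[-1,[0,0,28],[0,0,0]],[-1,[0,0,0],[0,0,0]]]'
python3 - <<'E'
from h import *
C=calib()
s=C["side"][2][210:330,200:360];t=C["top"][2][130:250,240:400]
cv2.imwrite("pics/grasp.png",np.hstack([cv2.resize(i,(400,300),interpolation=cv2.INTER_CUBIC) for i in(s,t)])[:,:,::-1])
E
```

```text
clock: 2.8
tool_pos: [0.5407, -0.178, 0.0502]
eef_rot: [1.0, -0.0, -0.001, -0.0]
contact_force: [0.1, -0.5, 0.1]
opening: 1.002
finger_force: 0.0
```

View pics/grasp.png

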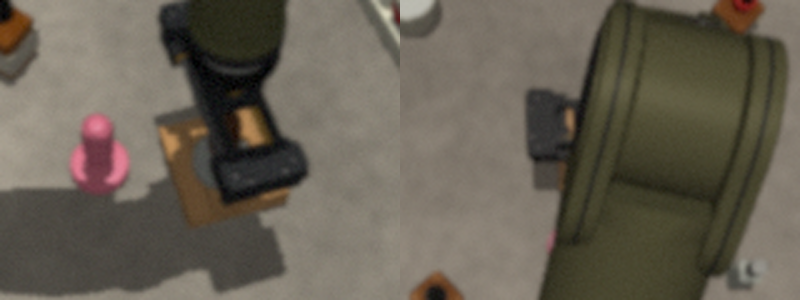

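The picture shows the fingers either side of the brown handle (crop 235,125), clear of the pink press (100,150). I close the gripper now.

```bash
python3 -m pendant '[[1,[0,0,0],[0,0,0]],[1,[0,0,0],[0,0,0]],[1,[0,0,0],[0,0,0]],[1,[0,0,0],[0,0,0]],[1,[0,0,0],[0,0,0]],[1,[0,0,0],[0,0,0]],[1,[0,0,0],[0,0,0]],[1,[0,0,0],[0,0,0]]]' 45
```

```text
clock: 3.9
tool_pos: [0.5414, -0.1768, 0.0507]
eef_rot: [1.0, 0.0, -0.0, -0.001]
contact_force: [-0.0, 4.3, 1.3]
opening: 0.324
finger_force: 45.0
```

```bash
python3 -m pendant '[[1,[0,0,-8],[0,0,0]],[1,[0,0,-12],[0,0,0]],[1,[0,0,-30],[0,0,0]],[1,[0,0,-40],[0,0,0]],[1,[0,0,-40],[0,0,0]],[1,[0,0,-30],[0,0,0]],[1,[0,0,0],[0,0,0]],[1,[0,0,0],[0,0,0]]]'
python3 - <<'E'
from h import *
F=[]
for i in range(3):
    C=calib();F.append(r.get_state()["contact_force"])
print(F, r.get_state()["moment"])
M=[cv2.resize(C["side"][2][130:310,190:390],(400,360),interpolation=cv2.INTER_CUBIC),cv2.resize(C["top"][2][110:290,220:420],(400,360),interpolation=cv2.INTER_CUBIC)]
cv2.imwrite("pics/lift.png",np.hstack(M)[:,:,::-1])
E
```

```text
clock: 4.9
tool_pos: [0.5403, -0.1779, 0.2098]
eef_rot: [1.0, -0.0, -0.001, -0.0]
contact_force: [-0.2, 0.5, -4.1]
opening: 0.324
finger_force: 45.0
[array([-0.2593, -0.0067, -3.4215]), array([-0.0497, -0.2142, -4.0535]), array([-1.0744, -0.2436, -4.0424])] [ 0.0418 -0.0218  0.0114]
```

View pics/lift.png

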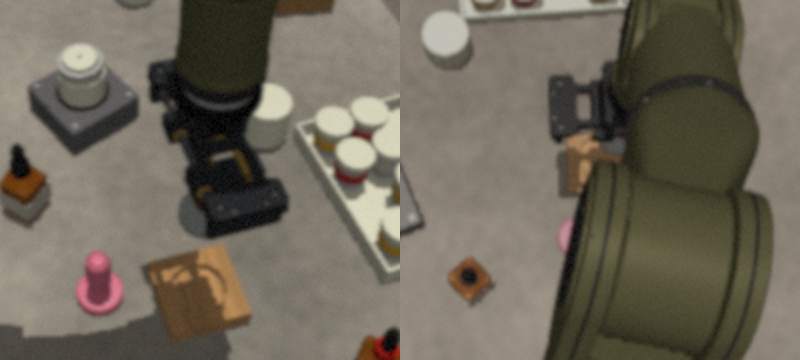

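The press hangs upright in the fingers, its steel foot showing at (195,210), and the rest is empty (200,290). The nest's surroundings are clear, so I carry it over.

```bash
python3 -m pendant '[[1,[-8,-44,0],[0,0,0]],[1,[-8,-47,0],[0,0,0]],[1,[-8,-47,0],[0,0,0]],[1,[-8,-47,0],[0,0,0]],[1,[-8,-47,0],[0,0,0]],[1,[-8,-47,0],[0,0,0]],[1,[-7.5,-44,0],[0,0,0]],[1,[0,0,0],[0,0,0]]]'
python3 -m pendant '[[1,[0,0,15],[0,0,0]],[1,[0,0,15],[0,0,0]],[1,[0,0,0],[0,0,0]],[1,[0,0,0],[0,0,0]]]'
python3 - <<'E'
from h import *
F=[]
for i in range(4):
    C=calib();s=r.get_state();F.append(np.r_[s["contact_force"],s["tool_pos"]])
print(np.array(F), s["moment"])
cv2.imwrite("pics/s1.png",C["side"][2][:,:,::-1])
M=[cv2.resize(C["side"][2][90:210,165:298],(400,360),interpolation=cv2.INTER_CUBIC),cv2.resize(C["top"][2][150:270,137:270],(400,360),interpolation=cv2.INTER_CUBIC)]
cv2.imwrite("pics/above.png",np.hstack(M)[:,:,::-1])
E
```

```text
clock: 6.2
tool_pos: [0.485, 0.1505, 0.2104]
eef_rot: [1.0, 0.004, -0.0, -0.002]
contact_force: [0.3, -0.8, -3.8]
opening: 0.322
finger_force: 45.0
clock: 6.7
tool_pos: [0.4864, 0.1447, 0.181]
eef_rot: [1.0, -0.0, 0.0, 0.0]
contact_force: [0.4, -0.3, -3.2]
opening: 0.327
finger_force: 45.0
[[-0.0751 -0.099  -3.2185  0.4864  0.145   0.1813]
 [ 0.1366 -0.23   -3.8563  0.4863  0.1452  0.1812]
 [-0.183  -0.0474 -3.16    0.4862  0.1452  0.1811]
 [-0.0104 -0.8661 -2.9362  0.486   0.1452  0.1809]] [0.0637 0.0148 0.0414]
```

View pics/above.png

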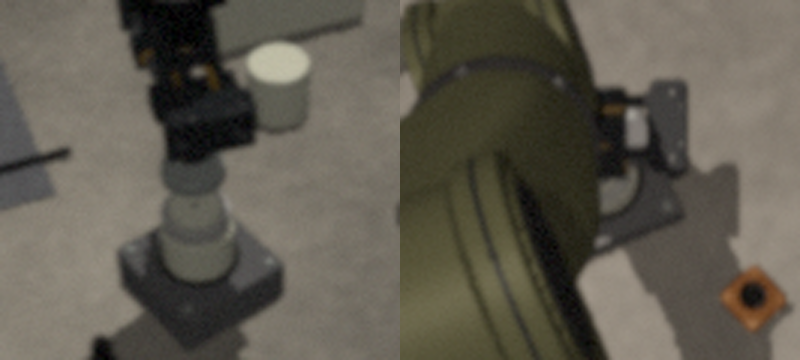

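```bash
python3 - <<'E'
from h import *
C=calib();c=C["side"]
img=c[2];g=cv2.cvtColor(img,cv2.COLOR_RGB2GRAY)
for row in (148,150,152): print(row,g[row,212:246])
for x in(.4842,.4862,.4882):
  print(x,[proj(c,[x+.028*np.cos(a)*.9585,.1452-.028*.2852*np.cos(a),z])[0] for z in(.143,.157) for a in(0,np.pi)])
  print(proj(c,[x,.1452,.143]),proj(c,[x,.1452,.157]))
print(proj(c,[.4861,.1434,.1088]))
E
```

```text
148 [124 122 124 119 118 109  94  77  68  67  67  66  65  67  65  65  67  67
  66  67  67  66  68  64  66  65  72  84 101 117 121 121 122 116]
150 [127 124 124 126 124 120 105  82  71  67  64  68  67  66  64  68  67  66
  66  67  68  67  68  67  66  67  74  93 113 122 120 122 121 119]
152 [127 126 123 124 122 121 118 106  89  72  67  63  63  64  69  72  72  73
  73  67  67  65  66  64  66  81 102 114 121 122 122 120 122 121]
0.4842 [np.float64(238.42132490434972), np.float64(216.59125948007733), np.float64(238.2121302721883), np.float64(216.16057860377822)]
[227.5055 148.4172] [227.1856 144.4374]
0.4862 [np.float64(239.17493777975372), np.float64(217.3522583322217), np.float64(238.9734612532615), np.float64(216.92944617074437)]
[228.2628 148.2599] [227.9507 144.2799]
0.4882 [np.float64(239.92803346379156), np.float64(218.1127349977979), np.float64(239.73426444724683), np.float64(217.69778080188377)]
[229.0196 148.1028] [228.7152 144.1226]
[229.1292 158.1304]
```

```bash
python3 -m pendant '[[1,[-0.7,0.8,12],[0,0,0]],[1,[0,0,10],[0,0,0]],[1,[0,0,2],[0,0,0]],[1,[0,0,0],[0,0,0]],[1,[0,0,0],[0,0,0]]]'
```

```text
clock: 7.82
tool_pos: [0.4855, 0.1444, 0.1569]
eef_rot: [1.0, -0.0, 0.0, -0.0]
contact_force: [-0.3, -0.2, -3.9]
opening: 0.32
finger_force: 45.0
```

```bash
python3 -m pendant '[[1,[0,0,1.5],[0,0,0]],[1,[0,0,1.5],[0,0,0]],[1,[0,0,0],[0,0,0]],[1,[0,0,0],[0,0,0]]]'
```

```text
clock: 8.32
tool_pos: [0.4853, 0.1444, 0.1537]
eef_rot: [1.0, -0.0, 0.0, 0.0]
contact_force: [0.1, 0.1, -5.5]
opening: 0.328
finger_force: 45.0
```

```bash
python3 -m pendant '[[1,[0,0,1.5],[0,0,0]],[1,[0,0,1],[0,0,0]],[1,[0,0,0],[0,0,0]],[1,[0,0,0],[0,0,0]]]'
```

```text
clock: 8.82
tool_pos: [0.4852, 0.1444, 0.1512]
eef_rot: [1.0, -0.0, 0.0, 0.0]
contact_force: [-0.2, 0.0, -4.1]
opening: 0.328
finger_force: 45.0
```

```bash
python3 -m pendant '[[1,[0,0,1],[0,0,0]],[1,[0,0,1],[0,0,0]],[1,[0,0,0],[0,0,0]],[1,[0,0,0],[0,0,0]]]'
```

```text
clock: 9.32
tool_pos: [0.4852, 0.1444, 0.1492]
eef_rot: [1.0, -0.0, -0.0, 0.0]
contact_force: [0.8, -0.7, -4.3]
opening: 0.326
finger_force: 45.0
```

```bash
python3 -m pendant '[[1,[0,0,1],[0,0,0]],[1,[0,0,1],[0,0,0]],[1,[0,0,0],[0,0,0]],[1,[0,0,0],[0,0,0]]]'
```

```text
clock: 9.82
tool_pos: [0.4853, 0.1444, 0.1472]
eef_rot: [1.0, -0.0, 0.0, 0.0]
contact_force: [-0.6, 0.0, -3.7]
opening: 0.326
finger_force: 45.0
```

```bash
python3 -m pendant '[[1,[0,0,1],[0,0,0]],[1,[0,0,0],[0,0,0]],[1,[0,0,0],[0,0,0]]]'
```

```text
clock: 10.2
tool_pos: [0.4854, 0.1444, 0.1463]
eef_rot: [1.0, -0.0, 0.0, -0.0]
contact_force: [0.3, 0.6, -2.4]
opening: 0.328
finger_force: 45.0
```

```bash
python3 -m pendant '[[1,[0,0,0.7],[0,0,0]],[1,[0,0,0],[0,0,0]],[1,[0,0,0],[0,0,0]]]'; python3 -m pendant '[[1,[0,0,0.7],[0,0,0]],[1,[0,0,0],[0,0,0]],[1,[0,0,0],[0,0,0]]]'
```

```text
clock: 10.58
tool_pos: [0.4855, 0.1445, 0.1456]
eef_rot: [1.0, -0.0, 0.0, -0.0]
contact_force: [0.2, -0.0, -0.1]
opening: 0.321
finger_force: 45.0
clock: 10.95
tool_pos: [0.4855, 0.1444, 0.1449]
eef_rot: [1.0, -0.0, 0.0, -0.0]
contact_force: [1.0, 0.2, -0.8]
opening: 0.324
finger_force: 45.0
```

```bash
python3 -m pendant '[[1,[0,0,0.7],[0,0,0]],[1,[0,0,0],[0,0,0]],[1,[0,0,0],[0,0,0]]]'; python3 -m pendant '[[1,[0,0,0.7],[0,0,0]],[1,[0,0,0],[0,0,0]],[1,[0,0,0],[0,0,0]]]'
```

```text
clock: 11.32
tool_pos: [0.4854, 0.1444, 0.1442]
eef_rot: [1.0, -0.0, 0.0, -0.0]
contact_force: [1.0, 0.7, 0.9]
opening: 0.326
finger_force: 45.0
clock: 11.7
tool_pos: [0.4854, 0.1444, 0.1435]
eef_rot: [1.0, -0.0, 0.0, -0.0]
contact_force: [1.7, 0.6, 0.2]
opening: 0.325
finger_force: 45.0
```

```bash
python3 -m pendant '[[1,[0,0,0.5],[0,0,0]],[1,[0,0,0],[0,0,0]],[1,[0,0,0],[0,0,0]]]'; python3 -m pendant '[[1,[0,0,0.5],[0,0,0]],[1,[0,0,0],[0,0,0]],[1,[0,0,0],[0,0,0]]]'; python3 -m pendant '[[1,[0,0,0.5],[0,0,0]],[1,[0,0,0],[0,0,0]],[1,[0,0,0],[0,0,0]]]'
```

```text
clock: 12.08
tool_pos: [0.4854, 0.1444, 0.143]
eef_rot: [1.0, -0.0, 0.0, -0.0]
contact_force: [1.4, 0.1, 1.3]
opening: 0.329
finger_force: 45.0
clock: 12.45
tool_pos: [0.4854, 0.1445, 0.1425]
eef_rot: [1.0, -0.0, 0.0, -0.0]
contact_force: [1.3, 0.5, 0.9]
opening: 0.323
finger_force: 45.0
clock: 12.82
tool_pos: [0.4854, 0.1444, 0.142]
eef_rot: [1.0, -0.0, 0.0, -0.0]
contact_force: [0.8, 1.2, 3.7]
opening: 0.329
finger_force: 45.0
```

```bash
python3 -m pendant '[[1,[0,0,0.5],[0,0,0]],[1,[0,0,0],[0,0,0]],[1,[0,0,0],[0,0,0]]]'; python3 -m pendant '[[1,[0,0,0.5],[0,0,0]],[1,[0,0,0],[0,0,0]],[1,[0,0,0],[0,0,0]]]'; python3 -m pendant '[[1,[0,0,0.5],[0,0,0]],[1,[0,0,0],[0,0,0]],[1,[0,0,0],[0,0,0]]]'
```

```text
clock: 13.2
tool_pos: [0.4854, 0.1444, 0.1415]
eef_rot: [1.0, -0.0, 0.0, -0.0]
contact_force: [1.5, 1.8, 5.2]
opening: 0.326
finger_force: 45.0
clock: 13.58
tool_pos: [0.4854, 0.1444, 0.141]
eef_rot: [1.0, -0.0, 0.0, -0.0]
contact_force: [1.1, 1.0, 5.1]
opening: 0.329
finger_force: 45.0
clock: 13.95
tool_pos: [0.4854, 0.1444, 0.1404]
eef_rot: [1.0, -0.0, 0.0, -0.0]
contact_force: [1.1, 0.5, 3.6]
opening: 0.323
finger_force: 45.0
```

```bash
python3 -m pendant '[[1,[0,0,0.5],[0,0,0]],[1,[0,0,0],[0,0,0]],[1,[0,0,0],[0,0,0]]]'; python3 -m pendant '[[1,[0,0,0.5],[0,0,0]],[1,[0,0,0],[0,0,0]],[1,[0,0,0],[0,0,0]]]'; python3 -m pendant '[[1,[0,0,0.5],[0,0,0]],[1,[0,0,0],[0,0,0]],[1,[0,0,0],[0,0,0]]]'
```

```text
clock: 14.32
tool_pos: [0.4854, 0.1444, 0.1399]
eef_rot: [1.0, -0.0, 0.0, -0.0]
contact_force: [1.1, 1.5, 4.4]
opening: 0.326
finger_force: 45.0
clock: 14.7
tool_pos: [0.4854, 0.1444, 0.1394]
eef_rot: [1.0, -0.0, 0.0, -0.0]
contact_force: [1.5, 1.2, 4.0]
opening: 0.322
finger_force: 45.0
clock: 15.08
tool_pos: [0.4854, 0.1444, 0.1389]
eef_rot: [1.0, -0.0, 0.0, -0.0]
contact_force: [2.0, 0.4, 4.0]
opening: 0.323
finger_force: 45.0
```

```bash
python3 -m pendant '[[1,[0,0,0.4],[0,0,0]],[1,[0,0,0],[0,0,0]],[1,[0,0,0],[0,0,0]]]'; python3 -m pendant '[[1,[0,0,0.4],[0,0,0]],[1,[0,0,0],[0,0,0]],[1,[0,0,0],[0,0,0]]]'
```

```text
clock: 15.45
tool_pos: [0.4853, 0.1444, 0.1385]
eef_rot: [1.0, -0.0, 0.0, -0.0]
contact_force: [1.9, 1.8, 4.8]
opening: 0.324
finger_force: 45.0
clock: 15.82
tool_pos: [0.4853, 0.1444, 0.1381]
eef_rot: [1.0, -0.0, 0.0, -0.0]
contact_force: [1.7, 1.6, 3.7]
opening: 0.324
finger_force: 45.0
```

```bash
python3 -m pendant '[[1,[0,0,0.4],[0,0,0]],[1,[0,0,0],[0,0,0]],[1,[0,0,0],[0,0,0]]]'; python3 -m pendant '[[1,[0,0,0.3],[0,0,0]],[1,[0,0,0],[0,0,0]],[1,[0,0,0],[0,0,0]]]'
```

```text
clock: 16.2
tool_pos: [0.4853, 0.1444, 0.1377]
eef_rot: [1.0, -0.0, 0.0, -0.0]
contact_force: [2.2, 1.7, 4.8]
opening: 0.33
finger_force: 45.0
clock: 16.58
tool_pos: [0.4853, 0.1444, 0.1374]
eef_rot: [1.0, -0.0, 0.0, 0.0]
contact_force: [2.4, 1.3, 4.2]
opening: 0.327
finger_force: 45.0
```

```bash
for i in 1; do python3 -m pendant '[[1,[0,0,0.3],[0,0,0]],[1,[0,0,0],[0,0,0]],[1,[0,0,0],[0,0,0]]]'; python3 -m pendant '[[1,[0,0,0.3],[0,0,0]],[1,[0,0,0],[0,0,0]],[1,[0,0,0],[0,0,0]]]'; done
```

```text
clock: 16.95
tool_pos: [0.4853, 0.1444, 0.1372]
eef_rot: [1.0, -0.0, 0.0, -0.0]
contact_force: [1.6, 0.4, 6.9]
opening: 0.326
finger_force: 45.0
clock: 17.32
tool_pos: [0.4854, 0.1444, 0.1372]
eef_rot: [1.0, -0.0, 0.0, -0.0]
contact_force: [0.5, 0.9, 7.9]
opening: 0.323
finger_force: 45.0
```

```bash
python3 -m pendant '[[1,[0,0,0.3],[0,0,0]],[1,[0,0,0],[0,0,0]],[1,[0,0,0],[0,0,0]]]'
```

```text
clock: 17.7
tool_pos: [0.4854, 0.1444, 0.1371]
eef_rot: [1.0, -0.0, 0.0, -0.0]
contact_force: [1.6, 1.1, 11.3]
opening: 0.327
finger_force: 45.0
```

```bash
python3 -m pendant '[[1,[0,0,0.3],[0,0,0]],[1,[0,0,0],[0,0,0]],[1,[0,0,0],[0,0,0]]]'
```

```text
clock: 18.08
tool_pos: [0.4854, 0.1444, 0.137]
eef_rot: [1.0, -0.0, 0.0, -0.0]
contact_force: [1.4, 0.8, 12.2]
opening: 0.326
finger_force: 45.0
```

```bash
python3 - <<'E'
from h import *
F=[]
for i in range(8):
    cams.snapshot("side");F.append(r.get_state()["contact_force"])
print(np.array(F)[:,2],np.mean(F,0),r.get_state()["tool_pos"],r.get_state()["moment"])
E
python3 -m pendant '[[1,[0,0,0],[0,0,0]],[1,[0,0,0],[0,0,0]],[1,[0,0,0],[0,0,0]],[1,[0,0,0],[0,0,0]],[1,[0,0,0],[0,0,0]],[1,[0,0,0],[0,0,0]],[1,[0,0,0],[0,0,0]],[1,[0,0,0],[0,0,0]]]'
```

```text
[12.9674 13.5743 13.4507 13.4205 12.4662 13.6314 12.6925 13.4686] [ 0.8401  1.2207 13.2089] [0.4854 0.1444 0.137 ] [ 0.3256 -0.3182  0.0017]
clock: 19.48
tool_pos: [0.4854, 0.1444, 0.137]
eef_rot: [1.0, -0.0, 0.0, -0.0]
contact_force: [0.2, 1.0, 13.9]
opening: 0.329
finger_force: 45.0
```

Held for over a second at about 16–17 N on the deck (reading plus the press's weight of about 3.6 N). Lifting off now.

```bash
python3 -m pendant '[[1,[0,0,-1],[0,0,0]],[1,[0,0,-2],[0,0,0]],[1,[0,0,-3],[0,0,0]],[1,[0,0,-6],[0,0,0]],[1,[0,0,-20],[0,0,0]],[1,[0,0,-25],[0,0,0]],[1,[0,0,-20],[0,0,0]],[1,[0,0,0],[0,0,0]]]'
python3 - <<'E'
from h import *
C=calib();s=r.get_state();print(s["tool_pos"],s["contact_force"])
cv2.imwrite("pics/after.png",np.hstack([cv2.resize(C["side"][2][90:210,165:298],(600,540),interpolation=cv2.INTER_CUBIC)])[:,:,::-1])
E
```

```text
clock: 20.48
tool_pos: [0.4846, 0.1439, 0.2137]
eef_rot: [1.0, -0.0, -0.0, 0.0]
contact_force: [0.5, 0.5, -4.4]
opening: 0.327
finger_force: 45.0
[0.4839 0.1438 0.2123] [-0.2628  0.3438 -4.2436]
```

View pics/after.png

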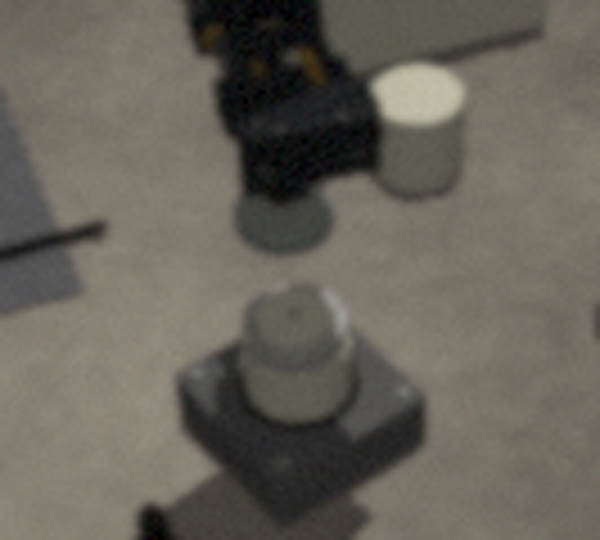

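The side crop shows the deck seated on the jar with no gap (295,350) and the press clear of it (285,220). Carrying the press back to above the rest, then I'll measure the deck again from both views.

```bash
python3 -m pendant '[[1,[8,44,0],[0,0,0]],[1,[8,47,0],[0,0,0]],[1,[8,47,0],[0,0,0]],[1,[8,47,0],[0,0,0]],[1,[8,47,0],[0,0,0]],[1,[8,47,0],[0,0,0]],[1,[8.5,43,0],[0,0,0]],[1,[0,0,0],[0,0,0]]]'
python3 -m pendant '[[1,[0,0,0],[0,0,0]],[1,[0,0,0],[0,0,0]]]'
python3 - <<'E'
from h import *
C=calib();s=r.get_state();print(s["tool_pos"],s["contact_force"])
k=lambda i:cv2.resize(i,(400,400),interpolation=cv2.INTER_CUBIC)
cv2.imwrite("pics/deck.png",np.hstack([k(C["side"][2][140:190,206:256]),k(C["top"][2][182:232,180:230])])[:,:,::-1])
E
```

```text
clock: 21.58
tool_pos: [0.5401, -0.183, 0.2115]
eef_rot: [1.0, -0.004, -0.002, 0.001]
contact_force: [0.2, 0.5, -3.9]
opening: 0.322
finger_force: 45.0
clock: 21.82
tool_pos: [0.5412, -0.1757, 0.2125]
eef_rot: [1.0, 0.001, -0.001, -0.001]
contact_force: [0.3, 0.2, -3.9]
opening: 0.326
finger_force: 45.0
[ 0.5416 -0.1762  0.213 ] [-0.3942 -0.1083 -3.9411]
```

View pics/deck.png

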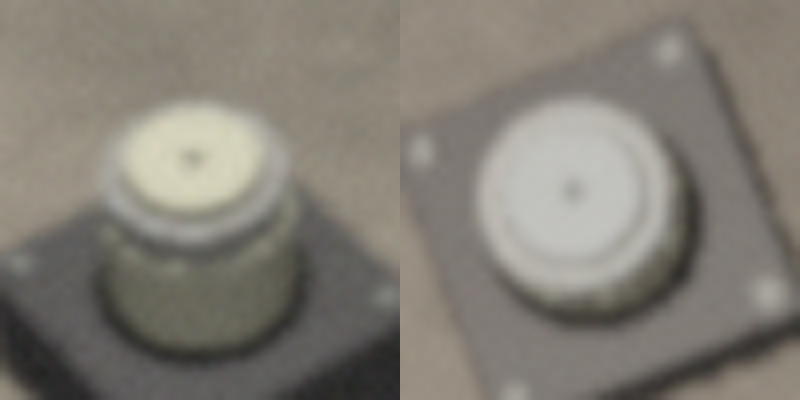

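```bash
python3 - <<'E'
from h import *
C=calib()
a={n:cv2.cvtColor(cv2.imread(f"pics/{n}0.png"),cv2.COLOR_BGR2GRAY) for n in("side","top")}
up=lambda i:cv2.resize(i,None,fx=10,fy=10,interpolation=cv2.INTER_CUBIC)
R={"side":{"plate":(218,147,243,167),"rim":(215,148,245,172),"nest":(196,175,214,190),"hole":(225,154,234,162)},"top":{"plate":(190,193,214,217),"hole":(197,201,206,210),"nest":(206,217,228,232)}}
D={}
for n in a:
  b=cv2.cvtColor(C[n][2],cv2.COLOR_RGB2GRAY)
  for k,(x0,y0,x1,y1) in R[n].items():
    T=up(a[n])[y0*10:y1*10,x0*10:x1*10];S=up(b)[y0*10-40:y1*10+40,x0*10-40:x1*10+40]
    m=cv2.matchTemplate(S,T,cv2.TM_CCOEFF_NORMED);_,v,_,p=cv2.minMaxLoc(m);D[n,k]=(np.array(p)-40)/10;print(n,k,D[n,k],round(v,3))
c=C["side"];t=C["top"]
for z in(.1055,.1045,.100):print(proj(c,[.486,.1440,z]),proj(t,[.486,.1440,z]))
E
```

```text
side plate [0.3 1.2] 0.993
side rim [0.2 1.1] 0.988
side nest [0. 0.] 0.998
side hole [0.3 1.6] 0.942
top plate [0.2 0.3] 0.995
top hole [0.2 0. ] 0.976
top nest [0. 0.] 0.997
[229.1059 158.8647] [200.9557 205.5039]
[229.1268 159.1314] [201.0051 205.5692]
[229.2205 160.3267] [201.2267 205.8615]
```

```bash
python3 - <<'E'
from h import *
C=calib();c=C["side"]
th=np.linspace(0,2*np.pi,200)
for nm,img,z in(("before",cv2.imread("pics/side0.png"),.1075),("after",cv2.cvtColor(c[2],cv2.COLOR_RGB2BGR),.1005)):
  u=cv2.resize(img[140:185,206:256],None,fx=16,fy=16,interpolation=cv2.INTER_CUBIC).astype(float)
  s=cv2.GaussianBlur(u[:,:,2]-u[:,:,0],(0,0),6)  # yellowness of the plate
  s8=np.clip(s*3,0,255).astype(np.uint8)
  t,m=cv2.threshold(s8,0,255,cv2.THRESH_OTSU)
  v=cv2.GaussianBlur(u.mean(2),(0,0),6); t2,m2=cv2.threshold(np.clip(v,0,255).astype(np.uint8),0,255,cv2.THRESH_OTSU)
  for q in(m2,):
    k=max(cv2.findContours(q,cv2.RETR_EXTERNAL,cv2.CHAIN_APPROX_NONE)[0],key=cv2.contourArea)
    (x,y),(w,h),a=cv2.fitEllipse(k);print(nm,t2,np.round([x/16+206,y/16+140,w/16,h/16,w/h,a],3))
  for R in (.023,.031):
    e=np.float32([proj(c,[.486+R*np.cos(i),.144+R*np.sin(i),z]) for i in th]);(x,y),(w,h),a=cv2.fitEllipse(e);print("  level",R,np.round([x,y,w,h,w/h,a],3))
  # tilt sensitivity
  for d in("x","y"):
    R=.023;e=np.float32([proj(c,[.486+R*np.cos(i),.144+R*np.sin(i),z+R*(np.cos(i) if d=="x" else np.sin(i))*np.tan(np.radians(4))]) for i in th]);(x,y),(w,h),a=cv2.fitEllipse(e);print("  tilt4",d,np.round([w/h,a],3))
E
```

```text
before 96.0 [230.689 155.14   35.204  62.746   0.561  89.571]
  level 0.023 [229.059 158.416  12.473  17.532   0.711  86.074]
  level 0.031 [229.055 158.486  16.814  23.631   0.712  86.073]
  tilt4 x [ 0.718 80.359]
  tilt4 y [ 0.759 87.424]
after 115.0 [230.723 155.27   35.514  62.256   0.57   89.666]
  level 0.023 [229.205 160.279  12.463  17.446   0.714  86.046]
  level 0.031 [229.202 160.349  16.8    23.516   0.714  86.045]
  tilt4 x [ 0.721 80.31 ]
  tilt4 y [ 0.762 87.398]
```

```bash
python3 - <<'E'
from h import *
C=calib();c=C["side"]
for nm,img in(("before",cv2.imread("pics/side0.png")),("after",cv2.cvtColor(c[2],cv2.COLOR_RGB2BGR))):
  u=cv2.resize(img[140:185,206:256],None,fx=16,fy=16,interpolation=cv2.INTER_CUBIC).astype(float)
  for ch,s in(("R-B",u[:,:,2]-u[:,:,0]),("sum",u.mean(2))):
    s=cv2.GaussianBlur(s,(0,0),5);cy,cx=int((157-140)*16),int((229-206)*16);pk=s[cy-60:cy+60,cx-100:cx+100].max()
    for f in(.6,.7,.8):
      n,l,_,_=cv2.connectedComponentsWithStats((s>f*pk).astype(np.uint8));i=l[cy+40,cx+50]
      k=max(cv2.findContours((l==i).astype(np.uint8),cv2.RETR_EXTERNAL,cv2.CHAIN_APPROX_NONE)[0],key=cv2.contourArea)
      (x,y),(w,h),a=cv2.fitEllipse(cv2.convexHull(k));print(nm,ch,f,i,np.round([x/16+205.5,y/16+139.5,w/16,h/16,w/h,a],3))
E
```

```text
before R-B 0.6 1 [242.716 155.675  33.039 214.961   0.154  91.065]
before R-B 0.7 33 [229.443 158.153  13.298  16.999   0.782  80.473]
before R-B 0.8 5 [229.463 158.266  11.912  16.08    0.741  78.579]
before sum 0.6 1 [242.728 155.918  33.546 213.142   0.157  91.103]
before sum 0.7 2 [226.333 159.673  17.263  31.163   0.554  80.188]
before sum 0.8 1 [229.245 157.739  12.765  19.446   0.656  84.978]
after R-B 0.6 1 [242.643 156.007  34.013 182.074   0.187  91.56 ]
after R-B 0.7 20 [229.551 159.539  12.756  16.99    0.751  86.078]
after R-B 0.8 5 [229.558 159.649  11.318  16.217   0.698  85.403]
after sum 0.6 1 [242.688 155.885  33.578 200.483   0.167  91.254]
after sum 0.7 2 [224.888 161.044  17.951  35.42    0.507  82.102]
after sum 0.8 1 [230.13  159.035  12.677  20.901   0.607  88.245]
```

The plate ellipse's angle went from about 80° (tipped) to 86° (a level disc projects to 86°). Its centre dropped 1.4 px, about 5 mm, so the deck is home and level. Next the press goes back in its rest.

```bash
python3 -m pendant '[[1,[-0.3,0.8,0],[0,0,0]],[1,[0,0,30],[0,0,0]],[1,[0,0,40],[0,0,0]],[1,[0,0,40],[0,0,0]],[1,[0,0,25],[0,0,0]],[1,[0,0,10],[0,0,0]],[1,[0,0,0],[0,0,0]],[1,[0,0,0],[0,0,0]]]'
python3 - <<'E'
from h import *
C=calib();s=r.get_state();print(s["tool_pos"],s["contact_force"])
cv2.imwrite("pics/place.png",cv2.resize(C["side"][2][225:315,235:345],(660,540),interpolation=cv2.INTER_CUBIC)[:,:,::-1])
E
```

```text
clock: 23.22
tool_pos: [0.5424, -0.1788, 0.0694]
eef_rot: [1.0, -0.0, 0.001, 0.0]
contact_force: [-0.2, 0.9, -4.9]
opening: 0.327
finger_force: 45.0
[ 0.5422 -0.1787  0.0694] [-0.6813 -0.1348 -4.0201]
```

View pics/place.png

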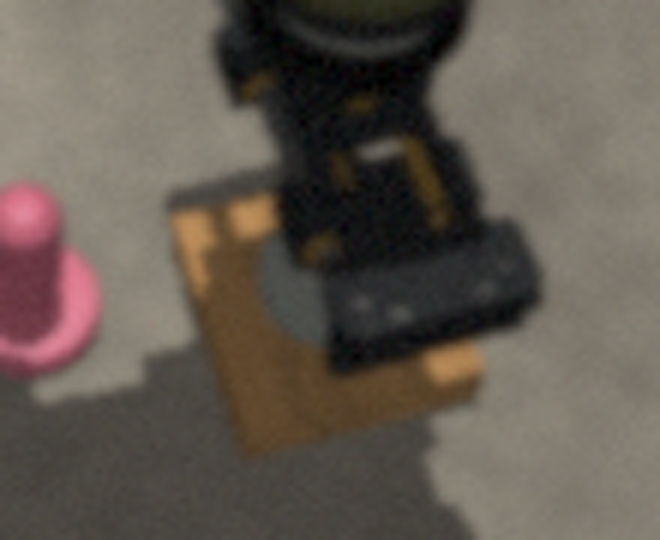

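The picture shows the foot (295,290) above the recess, in line with the block. I correct by 1–1.5 mm and lower slowly.

```bash
python3 -m pendant '[[1,[-0.8,-1.4,3],[0,0,0]],[1,[0,0,3],[0,0,0]],[1,[0,0,3],[0,0,0]],[1,[0,0,0],[0,0,0]],[1,[0,0,0],[0,0,0]]]'
```

```text
clock: 23.95
tool_pos: [0.5406, -0.1771, 0.0592]
eef_rot: [1.0, -0.0, 0.0, 0.0]
contact_force: [0.2, -0.4, -2.6]
opening: 0.322
finger_force: 45.0
```

```bash
python3 -m pendant '[[1,[0,0,1],[0,0,0]],[1,[0,0,1],[0,0,0]],[1,[0,0,1],[0,0,0]],[1,[0,0,0],[0,0,0]],[1,[0,0,0],[0,0,0]]]'
```

```text
clock: 24.58
tool_pos: [0.5406, -0.177, 0.0562]
eef_rot: [1.0, -0.0, 0.0, 0.0]
contact_force: [-0.1, -0.5, -4.5]
opening: 0.325
finger_force: 45.0
```

```bash
python3 -m pendant '[[1,[0,0,1],[0,0,0]],[1,[0,0,1],[0,0,0]],[1,[0,0,1],[0,0,0]],[1,[0,0,0],[0,0,0]],[1,[0,0,0],[0,0,0]]]'
```

```text
clock: 25.2
tool_pos: [0.5406, -0.1771, 0.0532]
eef_rot: [1.0, -0.0, 0.0, 0.0]
contact_force: [-0.9, -0.3, -4.1]
opening: 0.327
finger_force: 45.0
```

Already well inside the recess (rim at TCP ≈ 0.060) with no contact force. On down to the floor at about 0.0507.

```bash
python3 -m pendant '[[1,[0,0,1],[0,0,0]],[1,[0,0,0.8],[0,0,0]],[1,[0,0,0],[0,0,0]],[1,[0,0,0],[0,0,0]]]'
```

```text
clock: 25.7
tool_pos: [0.5406, -0.1771, 0.0514]
eef_rot: [1.0, -0.0, -0.0, 0.0]
contact_force: [0.4, -0.4, -4.4]
opening: 0.329
finger_force: 45.0
```

```bash
python3 -m pendant '[[1,[0,0,0.6],[0,0,0]],[1,[0,0,0],[0,0,0]],[1,[0,0,0],[0,0,0]]]'
```

```text
clock: 26.08
tool_pos: [0.5406, -0.177, 0.0509]
eef_rot: [1.0, -0.0, 0.0, 0.0]
contact_force: [0.0, 0.1, -4.0]
opening: 0.325
finger_force: 45.0
```

```bash
python3 -m pendant '[[1,[0,0,0.5],[0,0,0]],[1,[0,0,0],[0,0,0]],[1,[0,0,0],[0,0,0]]]'
```

```text
clock: 26.45
tool_pos: [0.5407, -0.177, 0.0507]
eef_rot: [1.0, -0.0, 0.0, 0.0]
contact_force: [-0.7, 0.7, 3.0]
opening: 0.326
finger_force: 45.0
```

Contact with the floor at the same height as at pick-up. Releasing and withdrawing.

```bash
python3 -m pendant '[[-1,[0,0,0],[0,0,0]],[-1,[0,0,0],[0,0,0]],[-1,[0,0,0],[0,0,0]],[-1,[0,0,0],[0,0,0]],[-1,[0,0,0],[0,0,0]],[-1,[0,0,0],[0,0,0]]]'
```

```text
clock: 27.2
tool_pos: [0.5406, -0.177, 0.0503]
eef_rot: [1.0, -0.0, -0.0, 0.0]
contact_force: [-0.4, -0.3, 0.1]
opening: 0.981
finger_force: 0.0
```

```bash
python3 -m pendant '[[-1,[0,0,-15],[0,0,0]],[-1,[0,0,-30],[0,0,0]],[-1,[0,0,-45],[0,0,0]],[-1,[0,0,-50],[0,0,0]],[-1,[0,0,-50],[0,0,0]],[-1,[-31,41,0],[0,0,0]],[-1,[-31,41,0],[0,0,0]],[-1,[-31,41,0],[0,0,0]]]'
python3 -m pendant '[[-1,[-31,41,0],[0,0,0]],[-1,[-31,41,0],[0,0,0]],[-1,[-31,41,0],[0,0,0]],[-1,[0,0,0],[0,0,0]],[-1,[0,0,0],[0,0,0]]]'
python3 - <<'E'
from h import *
C=calib()
cv2.imwrite("pics/end.png",np.hstack([cv2.resize(C["side"][2][120:340,170:400],(400,382)),cv2.resize(C["top"][2][100:320,150:380],(400,382))])[:,:,::-1])
E
```

```text
clock: 28.2
tool_pos: [0.4466, -0.3012, 0.2416]
eef_rot: [1.0, 0.0, 0.001, 0.001]
contact_force: [-0.1, -1.2, -0.4]
opening: 1.002
finger_force: 0.0
clock: 28.82
tool_pos: [0.355, -0.4224, 0.241]
eef_rot: [1.0, 0.0, 0.001, -0.0]
contact_force: [0.8, 0.4, 0.1]
opening: 1.001
finger_force: 0.0
```

View pics/end.png

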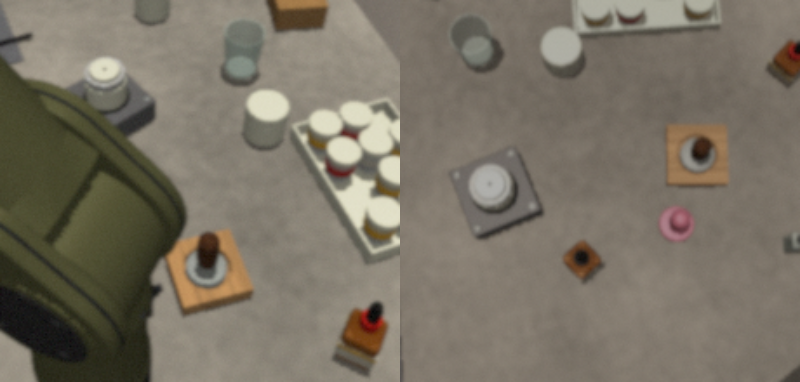

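The press stands upright in its rest (side 207,255; top 699,152), the deck is down on the jar, and everything else is in its place. Handing in.

```bash
python3 -c "
from plant import r
print(r.finish_job())"
```

```text
the job is handed in; nothing more can be done
None
```

Job handed in at about 29 s: the deck is pressed home and level, held for over a second at about 16–17.5 N (a little above the 15 N target, under the 20 N limit), and the press stands upright in its rest with nothing else moved.

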